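Reset the table caddy

ROBOT

A 6-joint arm with a two-finger parallel gripper is mounted at the origin on a cart in front of the work surface, level with it; the furniture and walls round the work are solid. World frame = base frame: x ahead of the robot, y to its left, z up, the work surface at z = 0. Lengths are in m, angles in rad, forces in N, time in s.
With the tool pointing down it reaches from about 0.35 to 0.975 m from the base axis. Payload 4.9 kg.
Tool frame: the origin (TCP) lies midway between the tips of the shut fingers; the grasp point (between the pads) lies 19 mm behind it; z points along the fingers, y is the line along which they close (so a half turn about z gives the same grasp; the last joint's range is limited). The gripper opens to 85 mm and grips with 20 to 120 N. Pads are 22 mm wide; open, the fingers measure 114 mm over their backs; the gripper's body (76 mm by 85 mm) begins 54 mm behind the grasp point. The pads swing forward as they close: fully open they stand 13 mm farther back than shut.
Start: joints at [1.108, 0.053, 1.613, -0, 1.476, -0.119], TCP at [0.211, 0.588, 0.231] pointing down, gripper open.
Joint ranges: [-3.01, 3.01], [-1.01, 2.22], [0.06, 2.58], [-1.02, 4.17], [0.09, 2.62], [-3.14, 3.14]. Speed limits (rad/s): [2.57, 2.57, 3.14, 3.14, 3.14, 3.14].

INTERFACE

Orientations are given as a rotation vector (axis times angle).
In Python, from station import ctrl gives the robot as it stands.
- The arm moves only by the tool step_arm, never from a script. Its argument "targets" is a list of rows, each an object with "travel": the shift along the world's x, y, z as a fraction of full scale, a list of three; "angular": the turn, a rotation vector about the world's x, y, z as a fraction of full scale, a list of three; "gripper": the opening, from 0 (shut) to 1 (fully open). In form: [{"travel": [x, y, z], "angular": [rx, ry, rz], "gripper": gripper}, ...]. A call has 1 to 10 rows; each row is the pose to reach, as a shift and turn from the pose commanded when the call began; what a row does not reach only later rows make up. Full scale, the value 1, is 0.6 m for a shift and pi/4 rad for a turn. A row lasts 1/10 s, in which the tool goes at most 50 mm and 8.59 degrees, less where a joint would pass 70% of its speed; a pose out of reach is approached as far as the arm can. A call with a number of a shift or a turn outside -1 to 1 is refused whole. A call with a gripper value outside its range is refused whole. The fingers move at their own pace and stop on an object; "squeeze" is the grip in N (left out, the last holds). Time passes only in rows, so rows that repeat a pose let the fingers close. It gives the time, the measured TCP pose, the force, the opening and the grip force at its end, in the units of the state.
- ctrl.get_obs(): the state, without advancing time (a new reading comes with each control period).
- ctrl.get_image(name): name is "scene" or "top" or "wrist"; returns a dict with "img" (400x640x3 uint8, red, green, blue), "fx", "fy", "cx", "cy" (pixels), "rvec" (rotation vector, rad) and "tvec" (3), from world to camera coordinates, as OpenCV has them. Camera axes: x right, y down, z forward; pixel columns grow to the right and rows downward; lengths in m; the calibration is good to about 2 mm. A picture is of the moment at which its call begins. There is no depth.
- ctrl.finish_job(): hands the job in; it is judged then, once.
The state is a dict: "t": time; "q": joint angles; "dq": joint speeds; "effort": joint torques, N m; "tool_pos": TCP position; "tool_rot": TCP orientation; "contact_force": force on the tool from outside, world axes, zero at the start; "wrist_torque": the same for the moment, N m; "opening": finger opening in m; "grip_force": force on a finger pad.
Only numpy, scipy, OpenCV 4.12 (cv2) and the standard library are available. Lean on these libraries where they do the work, as an engineer would, in place of code of your own. Each camera call takes 0.05 s, during which the arm holds its last target. There are 200 camera calls.

TASK

Make up the table caddy for service; the salt shaker and the small vinegar bottle already stand in its front corners and stay there. Stand the pepper mill in the compartment directly behind the salt, the tall oil bottle directly behind the vinegar, the spice jar between mill and oil in the back row, and the lidded mustard pot in front of the spice jar, between salt and vinegar. All stand upright on the caddy's floor, let go, and nothing else on the worktop is disturbed.

Things in the scene. Friction and masses are not known exactly. Their poses are not given: they have to be found in the camera images.
- caddy: Beech caddy, fixed, 158 (x) x 226 (y) mm, 2 rows of 3 compartments. Origin: centre of underside; x to its back (the higher long wall), y to its left, z up. Floor 8 mm thick. Compartment centres: front x -38, back x +38; left y +72, middle 0, right -72 mm. Inside 72 x 72 mm, middle ones 64 wide (y). Tops above worktop: dividers 32, front 34, ends 42, back 52 mm. A wall rises beyond its right end.
- salt_shaker: Salt shaker, small glass shaker with a grey domed top, 44 mm across, 90 mm high, standing loose in a front corner compartment of the caddy, left or right. Not to be moved. Origin: centre of its underside, z up.
- vinegar_bottle: Vinegar bottle: small green glass bottle with cork and bent steel spout, body 44 mm across, 106 mm high, standing loose in the other front corner compartment. Not to be moved. Origin: centre of its underside, z up.
- pepper_mill: Pepper mill, the tall turned dark wooden one, 170 mm high, foot 58 mm across, turned body within 58 mm up to 122 mm height, with a rounded head 49 mm across at 140 mm height (grip there) and a small steel nut (12 mm) from 160 mm up. 0.18 kg. Origin: centre of its underside, z up; it does not matter how it is turned.
- oil_bottle: Oil bottle: tall green glass bottle with cork and bent steel spout, 170 mm high; body 50 mm across up to 85 mm height, sloping in to a neck 23 mm across from 104 to 146 mm height (grip the neck at about 130 mm). About 0.3 kg. Origin: centre of its underside, z up.
- spice_jar: Spice jar: straight clear jar with a broad screw cap, 46 mm across (body 44 mm, cap 45 mm), 105 mm high. 0.11 kg. Grip it at 60 to 90 mm height. Origin: centre of its underside, z up.
- mustard_pot: Mustard pot: white cylindrical ceramic pot 50 mm across and 88 mm high, with a wooden lid and knob fixed on it, 108 mm high in all. 0.22 kg. Grip it by the pot at 55 to 80 mm height. Origin: centre of its underside, z up.
- tomato: One cherry tomato, 27 mm, lying among the things to be loaded. Bystander, to be left alone. Origin: its underside.
- timer: Wind-up kitchen timer, 67 mm across, 54 mm high, to the left of the things to be loaded. Bystander, to be left alone. Origin: its underside.
Mind the look-alikes: they are no part of the job. Leave any yellow look-alike of the oil_bottle alone.

How it is judged:
By the outcome, as a careful person would: the job done as asked, in the order asked, and still so for the second after the job is handed in, with the robot touching nothing.
It also fails if it takes over 104 s, if anything falls off the work surface, if the arm or the gripper's body presses on something with over 40 N, if the wrist force passes 120 N, or if a joint passes its speed limit or range.

## Working session

There is one attempt and no reset: what is moved stays moved. The work goes in short steps, Python scripts to look and compute and a tool call to move; the robot and the scene stay as the last step left them, time stands still between calls to the robot, and variables do not carry over. Pictures are saved under pics/ and viewed, at most 17 in all, crops included, and the job is handed in when it is done.

Besides the shell and the picture viewer there is one more tool, called after "Emit:" as name([rows], argument=value, ...), one row to a line, values as JSON. step_arm: Moves the arm, as the interface text tells. Its arguments: {"type":"object","properties":{"targets":{"type":"array"},"squeeze":{"type":"number"}},"required":["targets"]}

```bash
mkdir -p pics; ls
cat > h.py <<'E'
import cv2, numpy as np
from station import ctrl
def cam(n):
    d=ctrl.get_image(n); np.savez(f'{n}.npz',**d); return d
def load(n): return np.load(f'{n}.npz')
def ray(d,u,v):
    R=cv2.Rodrigues(np.array(d['rvec'],float))[0]; C=-R.T@np.array(d['tvec'],float).ravel()
    r=R.T@np.array([(u-d['cx'])/d['fx'],(v-d['cy'])/d['fy'],1.]); return C,r/np.linalg.norm(r)
def atz(d,u,v,z):
    C,r=ray(d,u,v); return C+r*(z-C[2])/r[2]
def tri(obs):
    A=0;b=0
    for d,u,v in obs:
        C,r=ray(d,u,v);P=np.eye(3)-np.outer(r,r);A=A+P;b=b+P@C
    return np.linalg.solve(A,b)
def proj(d,p):
    K=np.array([[d['fx'],0,d['cx']],[0,d['fy'],d['cy']],[0,0,1.]])
    return cv2.projectPoints(np.array(p,float).reshape(-1,1,3),np.array(d['rvec'],float),np.array(d['tvec'],float),K,None)[0].reshape(-1,2)
E
python3 - <<'E'
from h import *
for n in('scene','top','wrist'):
    d=cam(n); cv2.imwrite(f'pics/{n}0.png',d['img'][:,:,::-1]); print(n,ray(d,320,200),d['fx'])
o=ctrl.get_obs();print(o['t'],o['tool_pos'],o['tool_rot'],o['opening'])
E
```

```text
pics
scene (array([-0.3517206 ,  0.71420901,  0.64842807]), array([ 0.72730757, -0.35750223, -0.58584627])) 381.5643701650136
top (array([0.26264333, 0.34768766, 1.54403988]), array([ 0.08336043, -0.00300348, -0.99651494])) 494.58354932840564
wrist (array([0.1383792 , 0.61502974, 0.37205983]), array([ 0.27033874, -0.09164423, -0.9583936 ])) 287.0112076981122
0.15 [0.21045955 0.5879868  0.23034648] [-5.37366813e-01 -3.09482751e+00  2.37795903e-03] 0.0857435371238168
```

View pics/scene0.png

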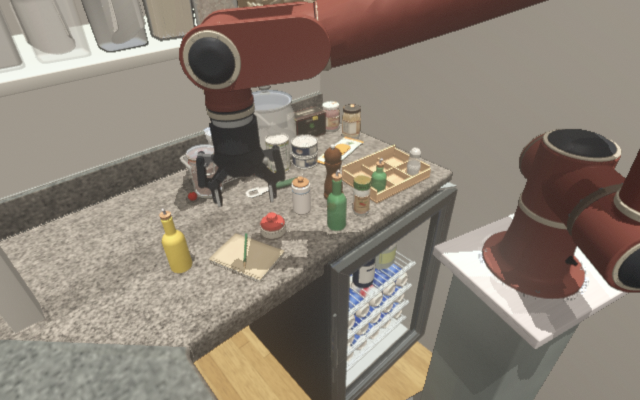

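View pics/top0.png

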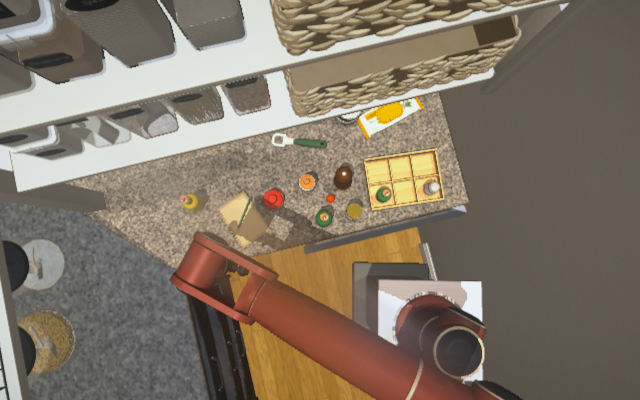

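View pics/wrist0.png

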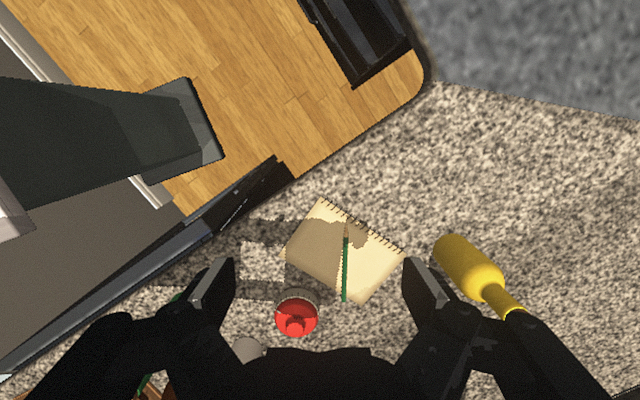

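The scene view shows a green bottle (337,208), a yellow look-alike (177,248), the mill (333,172), a white lidded pot (302,196), a jar (362,196), and the caddy (385,172). In the top view the vinegar is at (383,195), front-left, and the salt at (432,188), front-right. So the mill goes back-right, the oil back-left, the spice jar back-middle and the mustard front-middle. I'll enlarge both views to confirm.

Run:
```python
from h import *
t=load('top')['img'][120:240,255:475,::-1]; s=load('scene')['img'][85:245,240:450,::-1]
cv2.imwrite('pics/tc.png',cv2.resize(t,None,fx=3.6,fy=3.6,interpolation=cv2.INTER_CUBIC))
cv2.imwrite('pics/sc.png',cv2.resize(s,None,fx=3.6,fy=3.6,interpolation=cv2.INTER_CUBIC))
```

```text
(no output)
```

View pics/tc.png

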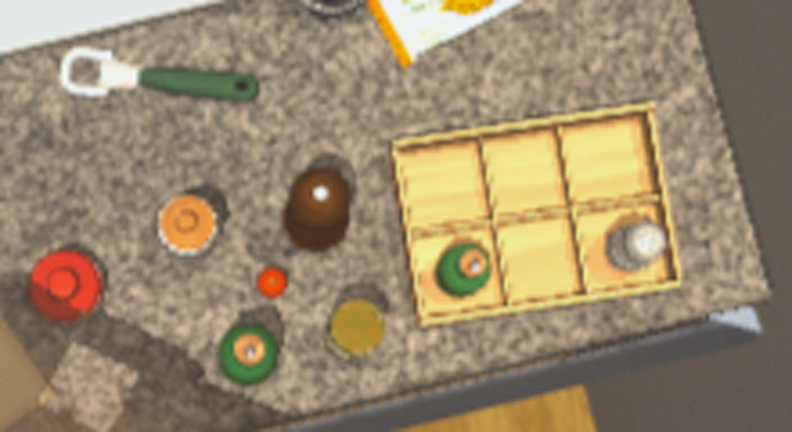

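View pics/sc.png

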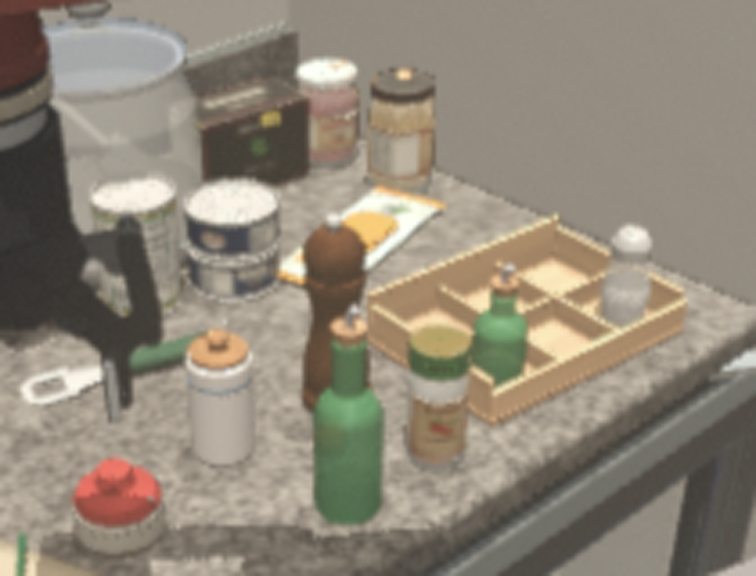

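Only one object fits each name. Green bottle top(325,217) is the oil; the yellow one top(190,202) is the look-alike. Dark wooden mill top(343,178), white pot with wooden lid top(307,182), and broad-capped jar top(354,211). The crops confirm these; the red object is the timer and the small red dot top(331,198) is the tomato. Next I'll triangulate.

Run:
```python
from h import *
from scipy.optimize import least_squares
t=load('top');s=load('scene')
T=lambda x,y:(t,255+(x+.5)/3.6-.5,120+(y+.5)/3.6-.5)
S=lambda x,y:(s,240+(x+.5)/3.6-.5,85+(y+.5)/3.6-.5)
np.set_printoptions(precision=4,suppress=True)
for n,a,b in [('mill nut',(320,192),(336,219)),('mustard knob',(188,220),(219,337)),('oil tip',(251,351),(352,312)),('spice cap',(357,327),(440,344)),('salt',(648,240),(632,232)),('vin',(475,265),(507,268)),
 ('cBL',(394,143),(370,298)),('cBR',(653,104),(557,218)),('cFR',(680,285),(686,297)),('cFL',(420,325),(491,387))]:
    print(n,tri([T(*a),S(*b)]), atz(*T(*a),{'m':.11}.get(n,.05)))
# caddy fit
ob=[((.079,.113,.052),(394,143),(370,298)),((.079,-.113,.052),(653,104),(557,218)),((-.079,-.113,.042),(680,285),(686,297)),((-.079,.113,.042),(420,325),(491,387))]
def w(p,q):
    c,sn=np.cos(p[2]),np.sin(p[2]);return np.array([p[0]+c*q[0]-sn*q[1],p[1]+sn*q[0]+c*q[1],q[2]])
def f(p,both=True):
    r=[]
    for q,a,b in ob:
        for d,u,v in ([T(*a),S(*b)] if both else [T(*a)]): r+=list(proj(d,w(p,q))[0]-[u,v])
    return r
for b in(0,1):
    r=least_squares(f,[.6,-.05,0],args=(b,));print(r.x,np.round(r.fun,1))
p=r.x
for n,q in dict(BL=(.038,.072,0),BM=(.038,0,0),BR=(.038,-.072,0),FM=(-.038,0,0),FR=(-.038,-.072,0),FL=(-.038,.072,0)).items(): print(n,w(p,q))
# table points: worktop edges on right
print('table right edge',atz(*T(690,0),0),atz(*T(768,290),0))
print('salt base at top',atz(*T(648,240),.09),'vin',atz(*T(475,265),.106))
print('mill nut',atz(*T(320,192),.17),'must',atz(*T(188,220),.108),'spice',atz(*T(357,327),.105),'oil',atz(*T(248,349),.15),'tomato',atz(*T(272,282),.013),'timer',atz(*T(64,284),.03))
```

```text
mill nut [0.4546 0.2773 0.1659] [0.4717 0.2731 0.05  ]
mustard knob [0.4389 0.3825 0.1026] [0.4456 0.3843 0.05  ]
oil tip [0.3302 0.3305 0.1673] [0.3359 0.329  0.05  ]
spice cap [0.3544 0.2437 0.1012] [0.3579 0.2403 0.05  ]
salt [0.4314 0.0064 0.0949] [ 0.4364 -0.0045  0.05  ]
vin [0.4061 0.1504 0.1131] [0.4123 0.1415 0.05  ]
cBL [0.5153 0.21   0.0458] [0.5149 0.2109 0.05  ]
cBR [ 0.5531 -0.01    0.0479] [ 0.553  -0.0091  0.05  ]
cFR [ 0.4001 -0.0348  0.0364] [ 0.3988 -0.0314  0.05  ]
cFL [0.3621 0.1874 0.0398] [0.3607 0.1874 0.05  ]
[0.457  0.0889 0.168 ] [-0.8 -0.5  0.2 -0.4  0.8  0.5 -0.2  0.3]
[0.4561 0.0897 0.1647] [-1.  -0.3 -1.4 -1.4  0.1  0.  -0.2 -0.9  0.4  1.   1.  -1.1 -0.6  0.5
  0.8 -0.1]
BL [0.4817 0.1669 0.    ]
BM [0.4935 0.0959 0.    ]
BR [0.5053 0.0249 0.    ]
FM [0.4186 0.0835 0.    ]
FR [0.4304 0.0124 0.    ]
FL [0.4068 0.1545 0.    ]
table right edge [ 0.6567 -0.0541  0.    ] [ 0.4005 -0.1207  0.    ]
salt base at top [0.4318 0.0049 0.09  ] vin [0.4066 0.1492 0.106 ]
mill nut [0.4549 0.2791 0.17  ] must [0.4385 0.3829 0.108 ] spice [0.3544 0.2443 0.105 ] oil [0.3326 0.3326 0.15  ] tomato [0.3977 0.3115 0.013 ] timer [0.3909 0.4894 0.03  ]
```

Emit:
step_arm([
  {"travel": [0.2,-0.26,0.03],"angular": [0,0,-0.676],"gripper": 1},
  {"travel": [0.2,-0.26,0.03],"angular": [0,0,-0.676],"gripper": 1},
  {"travel": [0.2,-0.26,0.03],"angular": [0,0,-0.676],"gripper": 1},
  {"travel": [0.2,-0.26,0.03],"angular": [0,0,-0.676],"gripper": 1},
  {"travel": [0.2,-0.26,0.03],"angular": [0,0,-0.676],"gripper": 1},
], squeeze=50)

```text
t: 0.65
tool_pos: [0.3337, 0.429, 0.2499]
tool_rot: [1.34, 2.839, 0.0]
contact_force: [0.5, 0.5, -0.1]
opening: 0.0849
grip_force: 0.0
```

Emit:
step_arm([
  {"travel": [0.207,-0.257,0.0],"angular": [0,0,-0.676],"gripper": 1},
  {"travel": [0.207,-0.257,0.0],"angular": [0,0,-0.676],"gripper": 1},
  {"travel": [0.207,-0.257,0.0],"angular": [0,0,-0.676],"gripper": 1},
  {"travel": [0.207,-0.257,0.0],"angular": [0,0,-0.676],"gripper": 1},
  {"travel": [0.207,-0.257,0.0],"angular": [0,0,-0.676],"gripper": 1},
  {"travel": [0.207,-0.257,0.0],"angular": [0,0,-0.676],"gripper": 1},
])

```text
t: 1.25
tool_pos: [0.455, 0.2779, 0.2489]
tool_rot: [-2.031, -2.395, 0.001]
contact_force: [-0.2, -0.8, -0.6]
opening: 0.0852
grip_force: 0.0
```

Run:
```python
from h import *
d=cam('wrist'); cv2.imwrite('pics/w1.png',d['img'][:,:,::-1])
o=ctrl.get_obs();print(o['t'],o['q'],o['tool_pos'],o['tool_rot'],ray(d,320,200))
```

```text
1.3 [ 4.09967297e-01 -1.78255060e-01  1.80428931e+00  6.39911565e-04
  1.51637457e+00  2.44191209e-01] [0.45446517 0.27860602 0.24891715] [-2.02933296e+00 -2.39698630e+00  7.05446030e-04] (array([0.44309373, 0.35483605, 0.39076167]), array([ 0.052261  , -0.28042009, -0.95845363]))
```

View pics/w1.png

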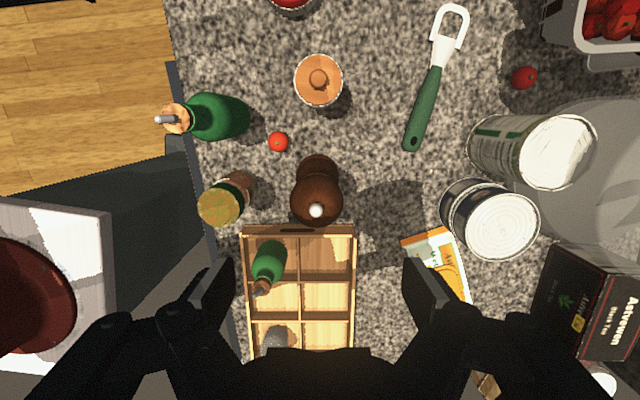

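The wrist view shows the mill nut at (316,210), the mustard knob at (319,78), the spice cap centre at (219,204), the oil cork at about (177,119), and the caddy's left end corners at (243,228) and (355,227). I'll refine the positions with three views.

Run:
```python
from h import *
np.set_printoptions(precision=4,suppress=True)
t=load('top');s=load('scene');w=load('wrist')
T=lambda x,y:(t,255+(x+.5)/3.6-.5,120+(y+.5)/3.6-.5)
S=lambda x,y:(s,240+(x+.5)/3.6-.5,85+(y+.5)/3.6-.5)
for n,a,b,c,z in [('mill',(320,192),(336,219),(316,210),.17),('must',(188,220),(219,337),(319,78),.108),('spice',(357,327),(440,344),(219,204),.105),('oilcork',(248,348),(348,328),(177,119),.157),('cBL',(394,143),(370,298),(355,227),.052),('cFL',(420,325),(491,387),(243,228),.042)]:
    print(n,tri([T(*a),S(*b),(w,*c)]),tri([T(*a),(w,*c)]),atz(w,*c,z))
# predicted caddy corners in wrist from fit
p=[.4561,.0897,.1647]
for P in (p,[.457,.0889,.168]):
  c,sn=np.cos(P[2]),np.sin(P[2])
  print(proj(w,[[P[0]+c*x-sn*y,P[1]+sn*x+c*y,z] for x,y,z in [(.079,.113,.052),(-.079,.113,.042),(.079,.036,.032),(0,.036,.032),(.0,-.036,.032),(.0755,-.036,.032)]]))
```

```text
mill [0.454  0.2782 0.1659] [0.4546 0.2792 0.1646] [0.4533 0.2814 0.17  ]
must [0.4383 0.3839 0.1036] [0.438  0.3837 0.117 ] [0.4385 0.3857 0.108 ]
spice [0.3541 0.2452 0.1009] [0.3538 0.245  0.0964] [0.3554 0.2496 0.105 ]
oilcork [0.3331 0.3326 0.1537] [0.3332 0.3328 0.1535] [0.3348 0.3332 0.157 ]
cBL [0.5144 0.2147 0.0439] [ 0.5239  0.2057 -0.0071] [0.5113 0.2278 0.052 ]
cFL [0.3646 0.1888 0.0348] [0.3627 0.1835 0.0095] [0.3691 0.1986 0.042 ]
[[356.0696 237.2595]
 [235.1597 234.1192]
 [352.1818 281.0222]
 [296.9741 280.9978]
 [298.0413 322.7376]
 [348.1535 322.7669]]
[[356.3472 237.744 ]
 [235.5303 234.9578]
 [352.6103 281.435 ]
 [297.4341 281.5695]
 [298.6351 323.2533]
 [348.7198 323.1456]]
```

Emit:
step_arm([
  {"travel": [0,0.002,-0.08],"angular": [0,0,0],"gripper": 1},
  {"travel": [0,0.002,-0.15],"angular": [0,0,0],"gripper": 1},
  {"travel": [0,0.002,-0.2],"angular": [0,0,0],"gripper": 1},
  {"travel": [0,0.002,-0.22],"angular": [0,0,0],"gripper": 1},
  {"travel": [0,0.002,-0.22],"angular": [0,0,0],"gripper": 0},
  {"travel": [0,0.002,-0.22],"angular": [0,0,0],"gripper": 0},
  {"travel": [0,0.002,-0.22],"angular": [0,0,0],"gripper": 0},
  {"travel": [0,0.002,-0.22],"angular": [0,0,0],"gripper": 0},
  {"travel": [0,0.002,-0.22],"angular": [0,0,0],"gripper": 0},
  {"travel": [0,0.002,-0.22],"angular": [0,0,0],"gripper": 0},
], squeeze=50)

```text
t: 2.3
tool_pos: [0.4565, 0.2803, 0.1203]
tool_rot: [2.03, 2.396, 0.007]
contact_force: [-1.1, 0.0, 6.9]
opening: 0.0464
grip_force: 51.7
```

Emit:
step_arm([
  {"travel": [0,0,0.05],"angular": [0,0,0],"gripper": 0},
  {"travel": [0,0,0.12],"angular": [0,0,0],"gripper": 0},
  {"travel": [0,0,0.19],"angular": [0,0,0],"gripper": 0},
  {"travel": [0,0,0.25],"angular": [0,0,0],"gripper": 0},
  {"travel": [0,0,0.25],"angular": [0,0,0],"gripper": 0},
  {"travel": [0,0,0.25],"angular": [0,0,0],"gripper": 0},
])

```text
t: 2.9
tool_pos: [0.4552, 0.2795, 0.2681]
tool_rot: [2.03, 2.396, 0.003]
contact_force: [-0.0, 0.1, -2.9]
opening: 0.0461
grip_force: 52.4
```

Run:
```python
from h import *
d=cam('wrist'); s=cam('scene')['img'];cv2.imwrite('pics/w2.png',np.vstack([cv2.resize(d['img'],(480,300)),s[60:260,170:650][:,:480]])[:,:,::-1] if 0 else d['img'][:,:,::-1])
c=s[60:240,220:460,::-1];cv2.imwrite('pics/s2.png',cv2.resize(c,None,fx=3,fy=3,interpolation=cv2.INTER_CUBIC))
o=ctrl.get_obs();print(o['t'],o['tool_pos'],o['contact_force'],o['opening'],o['grip_force'])
```

```text
3.0 [0.45396185 0.27892131 0.26504096] [ 0.33037289  0.31492824 -2.58223417] 0.04613576597146845 52.34998432919383
```

View pics/s2.png

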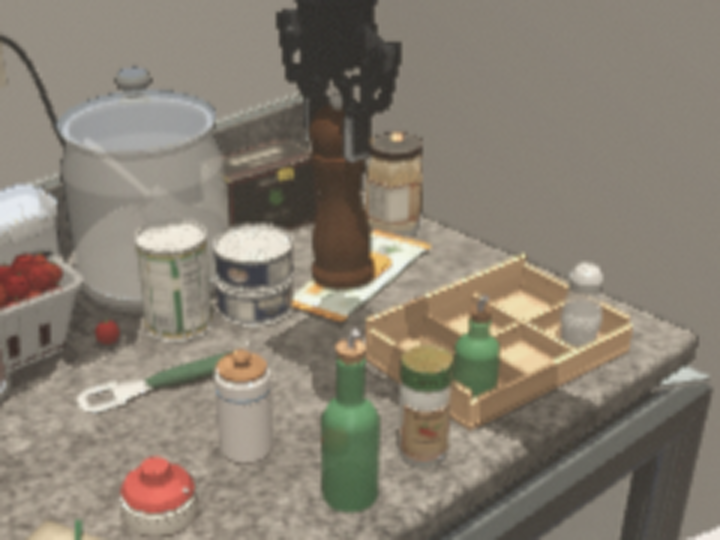

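The mill is held, with its head at about (326,130) and foot at about (342,272) in the crop. I'll check for lean by projecting a vertical line.

Run:
```python
from h import *
s=load('scene');w=load('wrist')
z=.267-.121+np.array([0,.01,.06,.12,.14])
print((proj(s,[[.4555,.279,a] for a in z])-[220,60])*3)
print(proj(w,[[.4555,.279,a] for a in z]))
cv2.imwrite('pics/w2c.png',w['img'][100:400,140:500,::-1].repeat(2,0).repeat(2,1))
```

```text
[[334.66518745 276.02098003]
 [334.6485128  266.21783776]
 [334.56223497 215.49450559]
 [334.4518502  150.59853475]
 [334.41326286 127.91276845]]
[[317.28717703 199.81397589]
 [317.28107683 202.88632822]
 [317.24257975 222.27529876]
 [317.16629132 260.6978054 ]
 [317.12719647 280.38784217]]
```

View pics/w2c.png

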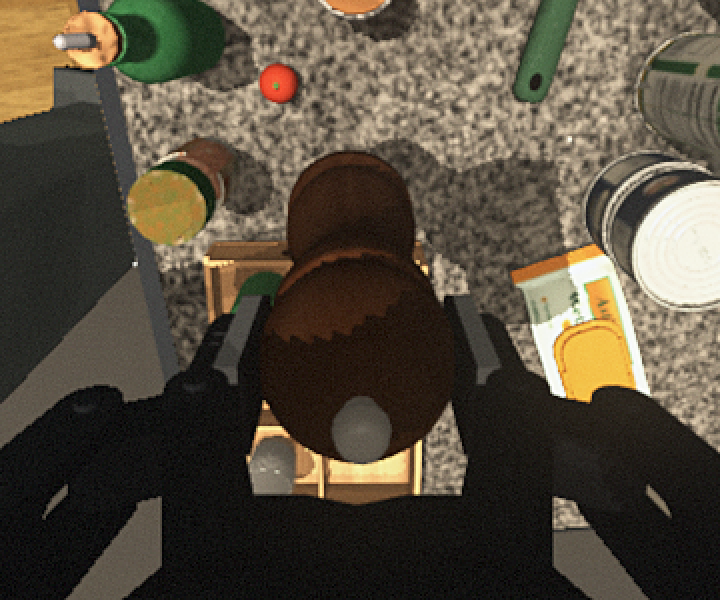

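Run:
```python
from h import *
w=load('wrist');s=load('scene');o=ctrl.get_obs();print(o['tool_pos'],o['tool_rot'],o['t'])
# foot: fit x,y by rim ellipse extents : left u 284, right u 347 (crop 288..414 ->), top v 176
print('nut',atz(w,320.5,314,.314))
th=np.linspace(0,6.28,200)
for y in(.272,.275,.279,.283):
  for z in (.146,):
    P=proj(w,[[.4545+.029*np.cos(a),y+.029*np.sin(a),z] for a in th]);Q=(proj(s,[[.4545+.029*np.cos(a),y+.029*np.sin(a),z] for a in th])-[220,60])*3
    print(y,P.min(0),P.max(0),Q.min(0),Q.max(0))
```

```text
[0.45396185 0.27892131 0.26504096] [-2.02987454 -2.3958075   0.00490388] 3.0
nut [0.45647406 0.28153881 0.314     ]
0.272 [285.05628859 177.01781148] [345.08476395 234.17745577] [310.0329471  259.58268518] [374.00039844 290.46220837]
0.275 [285.46323747 173.90115958] [345.68507315 231.43042805] [307.09635602 260.32703256] [371.12346696 291.27331562]
0.279 [286.00993789 169.71321153] [346.49153341 227.74091487] [303.1715813  261.32180656] [367.27841019 292.35742713]
0.283 [286.56138214 165.48776491] [347.3049881 224.0204083] [299.23611531 262.3192312 ] [363.42285916 293.4445618 ]
```

The mill leans about 3° (foot about 7 mm toward −y), so I'll level it on the way over.

Emit:
step_arm([
  {"travel": [0.008,-0.04,0.0],"angular": [0.02,0.003,0],"gripper": 0},
  {"travel": [0.02,-0.1,0.0],"angular": [0.04,0.006,0],"gripper": 0},
  {"travel": [0.034,-0.17,0.0],"angular": [0.06,0.01,0],"gripper": 0},
  {"travel": [0.048,-0.24,0.0],"angular": [0.072,0.012,0],"gripper": 0},
  {"travel": [0.062,-0.31,0.0],"angular": [0.072,0.012,0],"gripper": 0},
  {"travel": [0.075,-0.375,0.0],"angular": [0.072,0.012,0],"gripper": 0},
  {"travel": [0.083,-0.415,0.0],"angular": [0.072,0.012,0],"gripper": 0},
  {"travel": [0.085,-0.425,0.0],"angular": [0.072,0.012,0],"gripper": 0},
  {"travel": [0.085,-0.425,0.0],"angular": [0.072,0.012,0],"gripper": 0},
])

```text
t: 3.9
tool_pos: [0.5051, 0.024, 0.2652]
tool_rot: [-2.002, -2.359, -0.055]
contact_force: [0.3, 1.8, -2.5]
opening: 0.0462
grip_force: 52.4
```

Run:
```python
from h import *
np.set_printoptions(precision=4,suppress=True)
d=cam('wrist'); s=cam('scene');t=cam('top')
o=ctrl.get_obs();print(o['t'],o['tool_pos'],o['contact_force'],o['opening'])
a=cv2.resize(d['img'][40:400,120:520],(440,396)); b=cv2.resize(s['img'][70:210,290:450],(346,303)); c=cv2.resize(t['img'][120:240,330:470],(346,297))
im=np.zeros((600,790,3),np.uint8);im[:396,:440]=a;im[:303,442:788]=b;im[303:600,442:788]=c
cv2.imwrite('pics/m3.png',im[:,:,::-1])
z=o['tool_pos'][2]-.121;th=np.linspace(0,6.28,200)
P=proj(d,[[.506+.029*np.cos(a),.024+.029*np.sin(a),z] for a in th]);P=(P-[120,40])*1.1;print('foot in w',P.min(0),P.max(0))
Q=proj(s,[[.506+.029*np.cos(a),.024+.029*np.sin(a),z] for a in th]);Q=(Q-[290,70])*2.163;print('foot in s',Q.min(0)+[442,0],Q.max(0)+[442,0])
```

```text
4.05 [0.5054 0.0255 0.2665] [ 0.1431  0.2017 -0.871 ] 0.04611535077593385
foot in w [185.2085 150.8172] [251.8494 215.3068]
foot in s [653.1432 111.4661] [694.9465 129.0519]
```

View pics/m3.png

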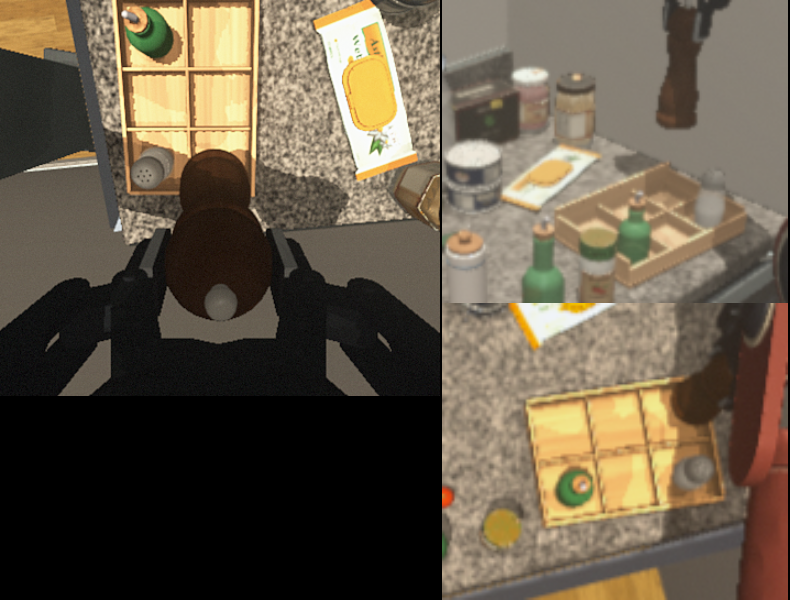

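Run:
```python
from h import *
np.set_printoptions(precision=4,suppress=True)
d=load('wrist')
P=[.4565,.0893,.166];c,s=np.cos(P[2]),np.sin(P[2])
for q,(u,v) in {(0,.036,.032):(188.5,69.5),(0,-.036,.032):(187.5,129),(.0755,.036,.032):(249,69),(-.079,-.113,.042):(129,193),(-.079,.036,.034):(124,69)}.items():
    m=atz(d,u/1.1+120,v/1.1+40,q[2]);f=np.array([P[0]+c*q[0]-s*q[1],P[1]+s*q[0]+c*q[1],q[2]])
    print(q,m,f,m-f)
```

```text
(0, 0.036, 0.032) [0.455  0.1218 0.032 ] [0.4506 0.1248 0.032 ] [ 0.0044 -0.003  -0.    ]
(0, -0.036, 0.032) [0.4632 0.0552 0.032 ] [0.4624 0.0538 0.032 ] [ 0.0008  0.0014 -0.    ]
(0.0755, 0.036, 0.032) [0.5228 0.1335 0.032 ] [0.525  0.1373 0.032 ] [-0.0022 -0.0037 -0.    ]
(-0.079, -0.113, 0.042) [ 0.4045 -0.032   0.042 ] [ 0.3973 -0.0352  0.042 ] [ 0.0072  0.0032 -0.    ]
(-0.079, 0.036, 0.034) [0.383  0.1103 0.034 ] [0.3726 0.1118 0.034 ] [ 0.0104 -0.0015 -0.    ]
```

Run:
```python
from h import *
d=load('wrist');g=d['img'].astype(int)
v=130
print('predict at v~130:')
P=[.4565,.0893,.166];c,s=np.cos(P[2]),np.sin(P[2])
W=lambda q:[P[0]+c*q[0]-s*q[1],P[1]+s*q[0]+c*q[1],q[2]]
for n,x,z in [('front out',-.079,.034),('front in',-.074,.034),('front in floor',-.074,.008),('div f',-.002,.032),('div b',.002,.032),('back in top',.074,.052),('back out top',.079,.052),('back in floor',.074,.008)]: print(n,proj(d,W((x,0,z)))[0].round(1))
for u0 in(222,280,332): print(u0,[tuple(x) for x in g[v-2:v+3,u0:u0+30].mean(0).astype(int)[:, :2]])
```

```text
predict at v~130:
front out [226.8 130. ]
front in [230.7 130. ]
front in floor [236.4 130.1]
div f [287.4 129.9]
div b [290.5 129.9]
back in top [348.4 129.6]
back out top [352.5 129.6]
back in floor [345.2 129.9]
222 [(np.int64(155), np.int64(140)), (np.int64(149), np.int64(135)), (np.int64(133), np.int64(120)), (np.int64(148), np.int64(133)), (np.int64(165), np.int64(151)), (np.int64(151), np.int64(136)), (np.int64(182), np.int64(151)), (np.int64(248), np.int64(238)), (np.int64(254), np.int64(255)), (np.int64(255), np.int64(254)), (np.int64(247), np.int64(194)), (np.int64(69), np.int64(43)), (np.int64(86), np.int64(59)), (np.int64(91), np.int64(64)), (np.int64(88), np.int64(61)), (np.int64(130), np.int64(91)), (np.int64(197), np.int64(143)), (np.int64(201), np.int64(144)), (np.int64(206), np.int64(154)), (np.int64(211), np.int64(166)), (np.int64(239), np.int64(214)), (np.int64(252), np.int64(244)), (np.int64(249), np.int64(237)), (np.int64(249), np.int64(234)), (np.int64(249), np.int64(235)), (np.int64(249), np.int64(239)), (np.int64(249), np.int64(241)), (np.int64(249), np.int64(
[... 1288 characters left out ...]
2)), (np.int64(249), np.int64(218)), (np.int64(248), np.int64(212)), (np.int64(245), np.int64(210)), (np.int64(241), np.int64(200)), (np.int64(243), np.int64(198)), (np.int64(245), np.int64(194)), (np.int64(221), np.int64(161)), (np.int64(110), np.int64(78)), (np.int64(116), np.int64(83)), (np.int64(193), np.int64(136)), (np.int64(253), np.int64(214)), (np.int64(252), np.int64(231)), (np.int64(255), np.int64(227)), (np.int64(245), np.int64(189)), (np.int64(83), np.int64(70)), (np.int64(93), np.int64(78)), (np.int64(93), np.int64(78)), (np.int64(141), np.int64(124)), (np.int64(193), np.int64(175)), (np.int64(185), np.int64(166)), (np.int64(169), np.int64(149)), (np.int64(145), np.int64(128))]
```

Emit:
step_arm([
  {"travel": [0.005,0,-0.06],"angular": [0,0,0],"gripper": 0},
  {"travel": [0.005,0,-0.12],"angular": [0,0,0],"gripper": 0},
  {"travel": [0.005,0,-0.16],"angular": [0,0,0],"gripper": 0},
  {"travel": [0.005,0,-0.19],"angular": [0,0,0],"gripper": 0},
  {"travel": [0.005,0,-0.21],"angular": [0,0,0],"gripper": 0},
  {"travel": [0.005,0,-0.22],"angular": [0,0,0],"gripper": 0},
  {"travel": [0.005,0,-0.22],"angular": [0,0,0],"gripper": 0},
])

```text
t: 4.75
tool_pos: [0.5086, 0.025, 0.1349]
tool_rot: [-2.001, -2.364, -0.057]
contact_force: [-0.6, 0.5, -2.2]
opening: 0.0466
grip_force: 52.3
```

Emit:
step_arm([
  {"travel": [0,0,-0.003],"angular": [0,0,0],"gripper": 0},
  {"travel": [0,0,-0.006],"angular": [0,0,0],"gripper": 0},
  {"travel": [0,0,-0.01],"angular": [0,0,0],"gripper": 0},
  {"travel": [0,0,-0.012],"angular": [0,0,0],"gripper": 0},
  {"travel": [0,0,-0.012],"angular": [0,0,0],"gripper": 0},
])

```text
t: 5.25
tool_pos: [0.5095, 0.0243, 0.1292]
tool_rot: [-2.003, -2.364, -0.059]
contact_force: [-0.7, 0.3, 4.4]
opening: 0.0463
grip_force: 52.8
```

Emit:
step_arm([
  {"travel": [0,0,0],"angular": [0,0,0],"gripper": 0.75},
  {"travel": [0,0,0],"angular": [0,0,0],"gripper": 0.9},
  {"travel": [0,0,0],"angular": [0,0,0],"gripper": 1},
  {"travel": [0,0,0],"angular": [0,0,0],"gripper": 1},
  {"travel": [0,0,0.02],"angular": [0,0,0],"gripper": 1},
  {"travel": [0,0,0.09],"angular": [0,0,0],"gripper": 1},
  {"travel": [0,0,0.16],"angular": [0,0,0],"gripper": 1},
  {"travel": [0,0,0.22],"angular": [-0.06,-0.01,0],"gripper": 1},
  {"travel": [0,0,0.22],"angular": [-0.072,-0.012,0],"gripper": 1},
])

```text
t: 6.15
tool_pos: [0.512, 0.0245, 0.2685]
tool_rot: [2.023, 2.389, 0.011]
contact_force: [0.7, -0.1, -0.2]
opening: 0.0854
grip_force: 0.0
```

Run:
```python
from h import *
np.set_printoptions(precision=4,suppress=True)
s=cam('scene');w=cam('wrist');o=ctrl.get_obs();print(o['t'],o['tool_pos'],o['tool_rot'])
im=np.hstack([cv2.resize(s['img'][80:220,300:450],(429,400)),cv2.resize(w['img'][100:400,190:450],(347,400))])
cv2.imwrite('pics/m4.png',im[:,:,::-1])
a=(proj(s,[[.508,.024,z] for z in(.008,.168)])-[300,80])*2.86;print(a,'wrist',(proj(w,[[.508,.024,.17]])-[190,100])*1.333)
```

```text
6.25 [0.5095 0.0247 0.2622] [2.028  2.3957 0.0032]
[[265.1799 240.7369]
 [279.0824 109.7626]] wrist [[164.278  144.1393]]
```

View pics/m4.png

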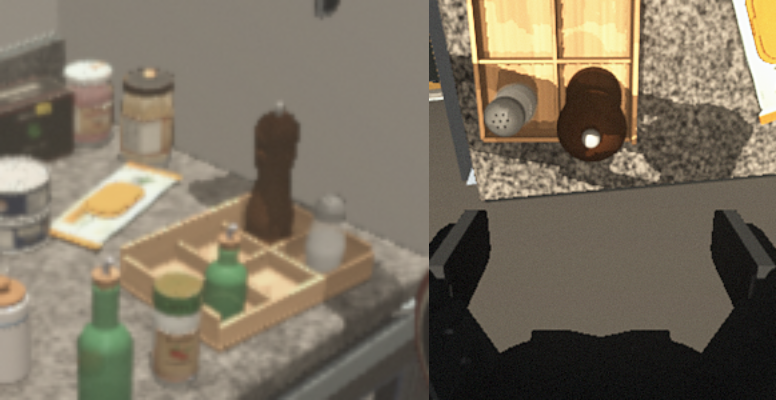

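The mill stands upright in the back-right compartment: nut at (280,105) against a predicted (279,110), and the salt is untouched. Next is the oil.

Emit:
step_arm([
  {"travel": [-0.293,0.514,0],"angular": [0,0,0],"gripper": 1},
  {"travel": [-0.293,0.514,0],"angular": [0,0,0],"gripper": 1},
  {"travel": [-0.293,0.514,0],"angular": [0,0,0],"gripper": 1},
  {"travel": [-0.293,0.514,0],"angular": [0,0,0],"gripper": 1},
  {"travel": [-0.293,0.514,0],"angular": [0,0,0],"gripper": 1},
  {"travel": [-0.293,0.514,0],"angular": [0,0,0],"gripper": 1},
  {"travel": [-0.293,0.514,0],"angular": [0,0,0],"gripper": 1},
  {"travel": [-0.293,0.514,0],"angular": [0,0,0],"gripper": 1},
  {"travel": [-0.293,0.514,0],"angular": [0,0,0],"gripper": 1},
])

```text
t: 7.15
tool_pos: [0.3317, 0.3331, 0.2583]
tool_rot: [-2.027, -2.4, 0.005]
contact_force: [0.4, 0.7, -0.7]
opening: 0.0854
grip_force: 0.0
```

Emit:
step_arm([
  {"travel": [0,0,-0.08],"angular": [0,0,0],"gripper": 1},
  {"travel": [0,0,-0.16],"angular": [0,0,0],"gripper": 1},
  {"travel": [0,0,-0.22],"angular": [0,0,0],"gripper": 1},
  {"travel": [0,0,-0.25],"angular": [0,0,0],"gripper": 1},
  {"travel": [0,0,-0.25],"angular": [0,0,0],"gripper": 0.6},
  {"travel": [0,0,-0.25],"angular": [0,0,0],"gripper": 0.4},
  {"travel": [0,0,-0.25],"angular": [0,0,0],"gripper": 0.2},
  {"travel": [0,0,-0.25],"angular": [0,0,0],"gripper": 0},
  {"travel": [0,0,-0.25],"angular": [0,0,0],"gripper": 0},
  {"travel": [0,0,-0.25],"angular": [0,0,0],"gripper": 0},
], squeeze=60)

```text
t: 8.15
tool_pos: [0.3334, 0.3334, 0.112]
tool_rot: [-2.03, -2.397, -0.002]
contact_force: [-2.6, -1.1, 6.7]
opening: 0.0223
grip_force: 58.5
```

Emit:
step_arm([
  {"travel": [0,0,0.05],"angular": [0,0,0],"gripper": 0},
  {"travel": [0,0,0.13],"angular": [0,0,0],"gripper": 0},
  {"travel": [0,0,0.2],"angular": [0,0,0],"gripper": 0},
  {"travel": [0.02,-0.022,0.25],"angular": [0,0,0],"gripper": 0},
  {"travel": [0.06,-0.065,0.25],"angular": [0,0,0],"gripper": 0},
  {"travel": [0.11,-0.12,0.25],"angular": [0,0,0],"gripper": 0},
  {"travel": [0.16,-0.175,0.25],"angular": [0,0,0],"gripper": 0},
  {"travel": [0.21,-0.23,0.25],"angular": [0,0,0],"gripper": 0},
  {"travel": [0.24,-0.262,0.25],"angular": [0,0,0],"gripper": 0},
  {"travel": [0.249,-0.272,0.25],"angular": [0,0,0],"gripper": 0},
])

```text
t: 9.15
tool_pos: [0.4836, 0.1674, 0.2594]
tool_rot: [2.034, 2.394, -0.002]
contact_force: [-0.3, -0.5, -3.6]
opening: 0.0226
grip_force: 60.1
```

Emit:
step_arm([
  {"travel": [0,0,0],"angular": [0,0,0],"gripper": 0},
  {"travel": [0,0,0],"angular": [0,0,0],"gripper": 0},
])

```text
t: 9.35
tool_pos: [0.4817, 0.1702, 0.2597]
tool_rot: [-2.029, -2.397, 0.001]
contact_force: [-0.6, 0.2, -2.8]
opening: 0.0223
grip_force: 60.0
```

Run:
```python
from h import *
np.set_printoptions(precision=4,suppress=True)
s=cam('scene');w=cam('wrist');o=ctrl.get_obs();print(o['t'],o['tool_pos'],o['tool_rot'])
im=np.hstack([cv2.resize(s['img'][60:200,300:450],(429,400)),cv2.resize(w['img'][100:400,190:450],(347,400))])
cv2.imwrite('pics/m5.png',im[:,:,::-1])
x,y=o['tool_pos'][:2];z=o['tool_pos'][2]-.111;th=np.linspace(0,6.28,200)
R=[[x+.025*np.cos(a),y+.025*np.sin(a),z] for a in th]
for n,d,off,k,ad in(('s',s,[300,60],2.86,0),('w',w,[190,100],1.333,429)):
    q=(proj(d,R)-off)*k+[ad,0];print(n,q.min(0),q.max(0),(proj(d,[[x,y,z+.155]])-off)*k+[ad,0])
```

```text
9.45 [0.4817 0.1706 0.26  ] [-2.0283 -2.3985  0.0001]
s [148.0729 212.8725] [198.2714 235.5888] [[180.3234  71.498 ]]
w [562.6743 101.3068] [635.036  170.4949] [[597.3864 286.4113]]
```

View pics/m5.png

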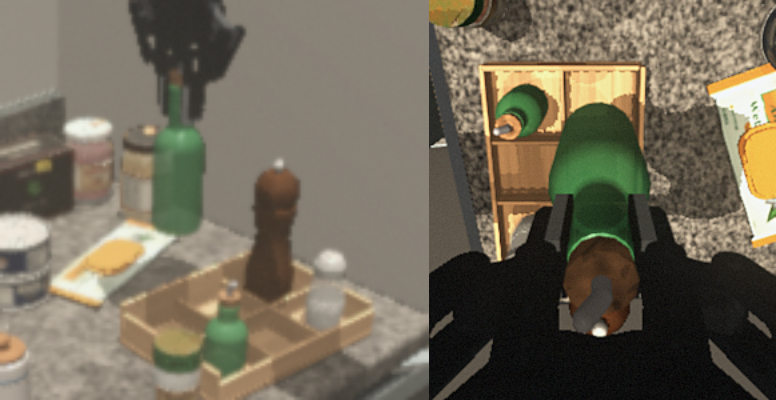

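The oil bottle hangs upright within about 3 mm of the prediction, with its foot over the back-left compartment, so I'll lower it.

Emit:
step_arm([
  {"travel": [0,0,-0.06],"angular": [0,0,0],"gripper": 0},
  {"travel": [0,0,-0.12],"angular": [0,0,0],"gripper": 0},
  {"travel": [0,0,-0.17],"angular": [0,0,0],"gripper": 0},
  {"travel": [0,0,-0.2],"angular": [0,0,0],"gripper": 0},
  {"travel": [0,0,-0.215],"angular": [0,0,0],"gripper": 0},
  {"travel": [0,0,-0.222],"angular": [0,0,0],"gripper": 0},
  {"travel": [0,0,-0.226],"angular": [0,0,0],"gripper": 0},
  {"travel": [0,0,-0.23],"angular": [0,0,0],"gripper": 0},
  {"travel": [0,0,-0.233],"angular": [0,0,0],"gripper": 0},
  {"travel": [0,0,-0.233],"angular": [0,0,0],"gripper": 0},
])

```text
t: 10.45
tool_pos: [0.4827, 0.1697, 0.1208]
tool_rot: [2.03, 2.397, 0.001]
contact_force: [0.4, -0.5, -4.3]
opening: 0.0224
grip_force: 60.0
```

Emit:
step_arm([
  {"travel": [0,0,-0.002],"angular": [0,0,0],"gripper": 0},
  {"travel": [0,0,-0.004],"angular": [0,0,0],"gripper": 0},
  {"travel": [0,0,-0.004],"angular": [0,0,0],"gripper": 0},
])

```text
t: 10.75
tool_pos: [0.4833, 0.1698, 0.12]
tool_rot: [2.03, 2.396, 0.002]
contact_force: [-2.7, -0.4, 5.6]
opening: 0.0226
grip_force: 61.6
```

Emit:
step_arm([
  {"travel": [0,0,0],"angular": [0,0,0],"gripper": 0.5},
  {"travel": [0,0,0],"angular": [0,0,0],"gripper": 0.8},
  {"travel": [0,0,0],"angular": [0,0,0],"gripper": 1},
  {"travel": [0,0,0],"angular": [0,0,0],"gripper": 1},
  {"travel": [0,0,0],"angular": [0,0,0],"gripper": 1},
  {"travel": [0,0,0.05],"angular": [0,0,0],"gripper": 1},
  {"travel": [0,0,0.12],"angular": [0,0,0],"gripper": 1},
  {"travel": [0,0,0.19],"angular": [0,0,0],"gripper": 1},
  {"travel": [0,0,0.237],"angular": [0,0,0],"gripper": 1},
  {"travel": [0,0,0.237],"angular": [0,0,0],"gripper": 1},
])

```text
t: 11.75
tool_pos: [0.485, 0.1701, 0.2663]
tool_rot: [2.026, 2.392, 0.013]
contact_force: [0.7, -0.1, 0.4]
opening: 0.0856
grip_force: 0.0
```

Emit:
step_arm([
  {"travel": [-0.07,0.04,0],"angular": [0,0,0],"gripper": 1},
  {"travel": [-0.14,0.08,0],"angular": [0,0,0],"gripper": 1},
  {"travel": [-0.19,0.11,0],"angular": [0,0,0],"gripper": 1},
  {"travel": [-0.214,0.125,0],"angular": [0,0,0],"gripper": 1},
  {"travel": [-0.214,0.125,0],"angular": [0,0,0],"gripper": 1},
  {"travel": [-0.214,0.125,-0.05],"angular": [0,0,0],"gripper": 1},
])

```text
t: 12.35
tool_pos: [0.3563, 0.2456, 0.2336]
tool_rot: [2.027, 2.395, 0.012]
contact_force: [0.9, -0.2, -0.8]
opening: 0.0856
grip_force: 0.0
```

Run:
```python
from h import *
np.set_printoptions(precision=4,suppress=True)
s=cam('scene');w=cam('wrist');t=cam('top');o=ctrl.get_obs();print(o['t'],o['tool_pos'],o['tool_rot'])
im=np.hstack([cv2.resize(s['img'][80:220,300:450],(429,400)),cv2.resize(w['img'][100:400,190:450],(347,400))])
cv2.imwrite('pics/m6.png',im[:,:,::-1])
th=np.linspace(0,6.28,200)
R=[[.354+.0225*np.cos(a),.2448+.0225*np.sin(a),.105] for a in th]
q=(proj(w,R)-[190,100])*1.333+[429,0];print('cap',q.min(0),q.max(0))
print('oil',(proj(s,[[.4825,.1695,z] for z in(.008,.165)])-[300,80])*2.86)
```

```text
12.5 [0.3533 0.2436 0.2275] [-2.0302 -2.3948  0.0079]
cap [569.5477 100.627 ] [632.612  161.1423]
oil [[167.9794 284.567 ]
 [174.2907 151.6549]]
```

View pics/m6.png

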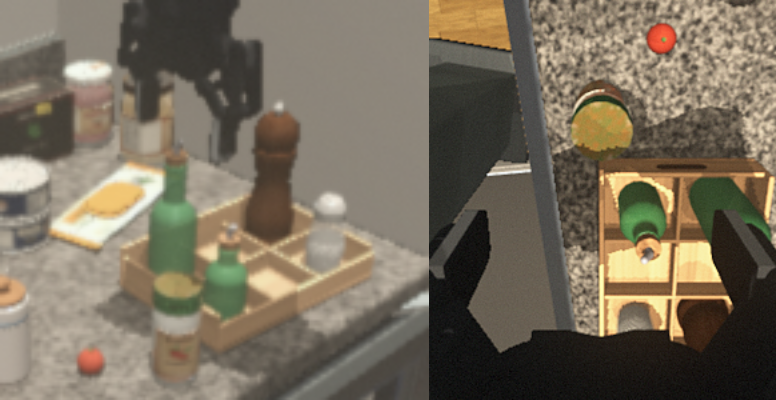

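The oil stands upright in the back-left compartment. The spice cap is within 2 px of the prediction, so I'll descend on it.

Emit:
step_arm([
  {"travel": [0,0.001,-0.08],"angular": [0,0,0],"gripper": 1},
  {"travel": [0,0.001,-0.16],"angular": [0,0,0],"gripper": 1},
  {"travel": [0,0.001,-0.23],"angular": [0,0,0],"gripper": 1},
  {"travel": [0,0.001,-0.28],"angular": [0,0,0],"gripper": 1},
  {"travel": [0,0.001,-0.293],"angular": [0,0,0],"gripper": 1},
  {"travel": [0,0.001,-0.293],"angular": [0,0,0],"gripper": 0},
  {"travel": [0,0.001,-0.293],"angular": [0,0,0],"gripper": 0},
  {"travel": [0,0.001,-0.293],"angular": [0,0,0],"gripper": 0},
  {"travel": [0,0.001,-0.293],"angular": [0,0,0],"gripper": 0},
  {"travel": [0,0.001,-0.293],"angular": [0,0,0],"gripper": 0},
], squeeze=40)

```text
t: 13.5
tool_pos: [0.3557, 0.246, 0.0569]
tool_rot: [2.029, 2.396, 0.006]
contact_force: [-2.6, -1.0, 7.1]
opening: 0.0446
grip_force: 39.8
```

Emit:
step_arm([
  {"travel": [0,0,0.05],"angular": [0,0,0],"gripper": 0},
  {"travel": [0,0,0.13],"angular": [0,0,0],"gripper": 0},
  {"travel": [0,0,0.21],"angular": [0,0,0],"gripper": 0},
  {"travel": [0,0,0.29],"angular": [0,0,0],"gripper": 0},
  {"travel": [0,0,0.335],"angular": [0,0,0],"gripper": 0},
  {"travel": [0.04,-0.042,0.335],"angular": [0,0,0],"gripper": 0},
  {"travel": [0.09,-0.095,0.335],"angular": [0,0,0],"gripper": 0},
  {"travel": [0.14,-0.148,0.335],"angular": [0,0,0],"gripper": 0},
  {"travel": [0.19,-0.2,0.335],"angular": [0,0,0],"gripper": 0},
  {"travel": [0.225,-0.238,0.335],"angular": [0,0,0],"gripper": 0},
])

```text
t: 14.5
tool_pos: [0.4905, 0.1004, 0.256]
tool_rot: [2.031, 2.394, 0.001]
contact_force: [0.3, 0.2, -0.8]
opening: 0.0447
grip_force: 41.1
```

Emit:
step_arm([
  {"travel": [0.01,-0.01,0],"angular": [0,0,0],"gripper": 0},
  {"travel": [0.01,-0.01,0],"angular": [0,0,0],"gripper": 0},
  {"travel": [0.01,-0.01,0],"angular": [0,0,0],"gripper": 0},
])

```text
t: 14.8
tool_pos: [0.4946, 0.097, 0.2555]
tool_rot: [-2.03, -2.397, -0.001]
contact_force: [0.2, 0.3, -1.6]
opening: 0.0446
grip_force: 41.1
```

Run:
```python
from h import *
np.set_printoptions(precision=4,suppress=True)
s=cam('scene');w=cam('wrist');o=ctrl.get_obs();print(o['t'],o['tool_pos'],o['tool_rot'],o['opening'])
im=np.hstack([cv2.resize(s['img'][30:200,300:450],(353,400)),cv2.resize(w['img'][80:400,170:470],(375,400))])
cv2.imwrite('pics/m7.png',im[:,:,::-1])
x,y,z=o['tool_pos'];z-=.057;th=np.linspace(0,6.28,200)
R=[[x+.022*np.cos(a),y+.022*np.sin(a),z] for a in th]
q=(proj(w,R)-[170,80])*1.25+[353,0];print('w',q.min(0),q.max(0))
q=(proj(s,R)-[300,30])*2.353;print('s',q.min(0),q.max(0))
```

```text
14.9 [0.4944 0.0974 0.2555] [2.0288 2.3987 0.0007] 0.044395213712271835
w [499.826  144.3508] [573.9443 213.5605]
s [171.5132 193.6997] [207.8453 208.2965]
```

View pics/m7.png

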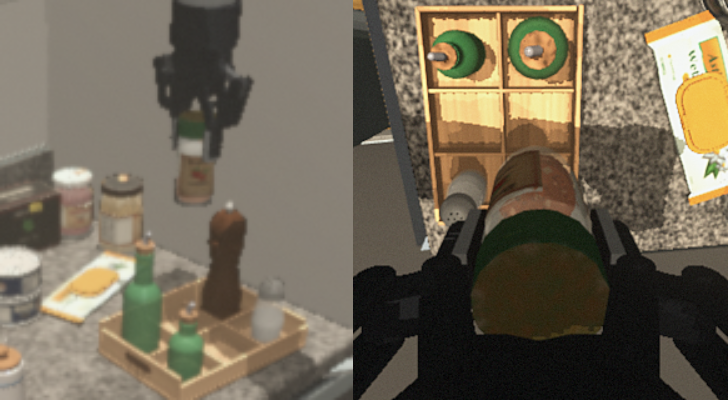

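Emit:
step_arm([
  {"travel": [0,0,-0.06],"angular": [0,0,0],"gripper": 0},
  {"travel": [0,0,-0.12],"angular": [0,0,0],"gripper": 0},
  {"travel": [0,0,-0.17],"angular": [0,0,0],"gripper": 0},
  {"travel": [0,0,-0.2],"angular": [0,0,0],"gripper": 0},
  {"travel": [0,0,-0.225],"angular": [0,0,0],"gripper": 0},
  {"travel": [0,0,-0.245],"angular": [0,0,0],"gripper": 0},
  {"travel": [0,0,-0.265],"angular": [0,0,0],"gripper": 0},
  {"travel": [0,0,-0.28],"angular": [0,0,0],"gripper": 0},
  {"travel": [0,0,-0.28],"angular": [0,0,0],"gripper": 0},
])

```text
t: 15.8
tool_pos: [0.4943, 0.0964, 0.0861]
tool_rot: [-2.03, -2.396, 0.002]
contact_force: [0.0, -0.2, -0.9]
opening: 0.0449
grip_force: 41.1
```

Emit:
step_arm([
  {"travel": [0,0,-0.012],"angular": [0,0,0],"gripper": 0},
  {"travel": [0,0,-0.022],"angular": [0,0,0],"gripper": 0},
  {"travel": [0,0,-0.03],"angular": [0,0,0],"gripper": 0},
  {"travel": [0,0,-0.036],"angular": [0,0,0],"gripper": 0},
  {"travel": [0,0,-0.038],"angular": [0,0,0],"gripper": 0},
  {"travel": [0,0,-0.038],"angular": [0,0,0],"gripper": 0},
])

```text
t: 16.4
tool_pos: [0.4953, 0.0964, 0.0648]
tool_rot: [2.031, 2.397, 0.0]
contact_force: [-0.4, -0.2, 0.3]
opening: 0.0443
grip_force: 40.5
```

Emit:
step_arm([
  {"travel": [0,0,-0.002],"angular": [0,0,0],"gripper": 0},
  {"travel": [0,0,-0.003],"angular": [0,0,0],"gripper": 0},
  {"travel": [0,0,-0.003],"angular": [0,0,0],"gripper": 0.6},
  {"travel": [0,0,-0.003],"angular": [0,0,0],"gripper": 0.75},
  {"travel": [0,0,-0.003],"angular": [0,0,0],"gripper": 0.85},
  {"travel": [0,0,-0.003],"angular": [0,0,0],"gripper": 0.85},
  {"travel": [0,0,0.03],"angular": [0,0,0],"gripper": 0.85},
  {"travel": [0,0,0.1],"angular": [0,0,0],"gripper": 0.85},
  {"travel": [0,0,0.18],"angular": [0,0,0],"gripper": 0.85},
  {"travel": [0,0,0.26],"angular": [0,0,0],"gripper": 1},
])

```text
t: 17.4
tool_pos: [0.4944, 0.0964, 0.2215]
tool_rot: [-2.03, -2.396, 0.001]
contact_force: [0.3, -0.3, 0.8]
opening: 0.0844
grip_force: 0.0
```

Emit:
step_arm([
  {"travel": [0,0,0.03],"angular": [0,0,0],"gripper": 1},
  {"travel": [-0.0945,0.48,0.03],"angular": [0,0,0],"gripper": 1},
  {"travel": [-0.0945,0.48,0.03],"angular": [0,0,0],"gripper": 1},
  {"travel": [-0.0945,0.48,0.03],"angular": [0,0,0],"gripper": 1},
  {"travel": [-0.0945,0.48,0.03],"angular": [0,0,0],"gripper": 1},
  {"travel": [-0.0945,0.48,0.03],"angular": [0,0,0],"gripper": 1},
  {"travel": [-0.0945,0.48,0.03],"angular": [0,0,0],"gripper": 1},
  {"travel": [-0.0945,0.48,0.03],"angular": [0,0,0],"gripper": 1},
  {"travel": [-0.0945,0.48,0],"angular": [0,0,0],"gripper": 1},
  {"travel": [-0.0945,0.48,0],"angular": [0,0,0],"gripper": 1},
])

```text
t: 18.4
tool_pos: [0.4372, 0.3834, 0.2176]
tool_rot: [-2.03, -2.397, 0.008]
contact_force: [0.4, -0.1, 0.4]
opening: 0.0854
grip_force: 0.0
```

Run:
```python
from h import *
np.set_printoptions(precision=4,suppress=True)
s=cam('scene');w=cam('wrist');o=ctrl.get_obs();print(o['t'],o['tool_pos'],o['tool_rot'],o['opening'])
im=np.hstack([cv2.resize(s['img'][60:220,250:450],(440,352)),cv2.resize(w['img'][80:400,170:470],(330,352))])
cv2.imwrite('pics/m8.png',im[:,:,::-1])
th=np.linspace(0,6.28,200)
R=[[.4383+.025*np.cos(a),.384+.025*np.sin(a),.088] for a in th]
q=(proj(w,R)-[170,80])*1.1+[440,0];print('w',q.min(0),q.max(0),(proj(w,[[.4383,.384,.108]])-[170,80])*1.1+[440,0])
print('spice',(proj(s,[[.495,.096,z] for z in(.008,.113)])-[250,60])*2.2)
```

```text
18.5 [0.4383 0.3836 0.2199] [-2.0314 -2.3961  0.0025] 0.0854695470175085
w [575.4641 100.2231] [631.2145 153.876 ] [[603.2883 134.3306]]
spice [[278.2135 245.501 ]
 [283.3484 180.0845]]
```

View pics/m8.png

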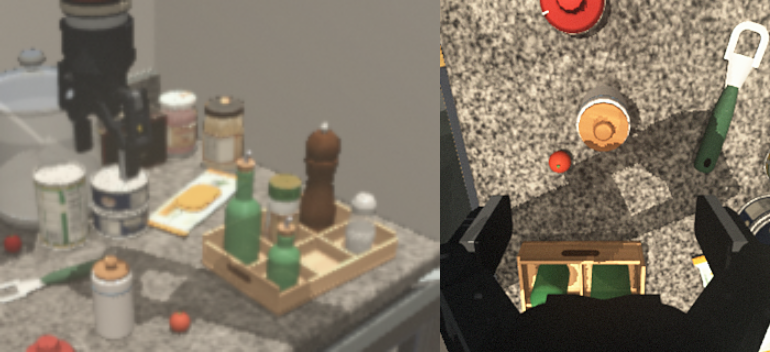

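The spice jar stands in the back-middle compartment, and the mustard pot is within about 3 mm of the prediction. Next I'll grasp it.

Emit:
step_arm([
  {"travel": [0,0.003,-0.08],"angular": [0,0,0],"gripper": 1},
  {"travel": [0,0.003,-0.16],"angular": [0,0,0],"gripper": 1},
  {"travel": [0,0.003,-0.23],"angular": [0,0,0],"gripper": 1},
  {"travel": [0,0.003,-0.27],"angular": [0,0,0],"gripper": 1},
  {"travel": [0,0.003,-0.284],"angular": [0,0,0],"gripper": 1},
  {"travel": [0,0.003,-0.284],"angular": [0,0,0],"gripper": 0},
  {"travel": [0,0.003,-0.284],"angular": [0,0,0],"gripper": 0},
  {"travel": [0,0.003,-0.284],"angular": [0,0,0],"gripper": 0},
  {"travel": [0,0.003,-0.284],"angular": [0,0,0],"gripper": 0},
  {"travel": [0,0.003,-0.284],"angular": [0,0,0],"gripper": 0},
], squeeze=50)

```text
t: 19.5
tool_pos: [0.4399, 0.3873, 0.0531]
tool_rot: [2.03, 2.396, 0.006]
contact_force: [-2.0, -1.3, 7.1]
opening: 0.0487
grip_force: 51.4
```

Emit:
step_arm([
  {"travel": [0,0,0.05],"angular": [0,0,0],"gripper": 0},
  {"travel": [0,0,0.13],"angular": [0,0,0],"gripper": 0},
  {"travel": [0,0,0.21],"angular": [0,0,0],"gripper": 0},
  {"travel": [0,0,0.29],"angular": [0,0,0],"gripper": 0},
  {"travel": [0,0,0.34],"angular": [0,0,0],"gripper": 0},
  {"travel": [-0.003,-0.05,0.34],"angular": [0,0,0],"gripper": 0},
  {"travel": [-0.008,-0.12,0.34],"angular": [0,0,0],"gripper": 0},
  {"travel": [-0.013,-0.195,0.34],"angular": [0,0,0],"gripper": 0},
  {"travel": [-0.018,-0.27,0.34],"angular": [0,0,0],"gripper": 0},
  {"travel": [-0.023,-0.34,0.34],"angular": [0,0,0],"gripper": 0},
])

```text
t: 20.5
tool_pos: [0.4241, 0.1806, 0.2545]
tool_rot: [2.029, 2.397, 0.002]
contact_force: [0.7, -0.2, -1.3]
opening: 0.0485
grip_force: 52.4
```

Emit:
step_arm([
  {"travel": [-0.005,-0.07,0],"angular": [0,0,0],"gripper": 0},
  {"travel": [-0.009,-0.13,0],"angular": [0,0,0],"gripper": 0},
  {"travel": [-0.011,-0.165,0],"angular": [0,0,0],"gripper": 0},
  {"travel": [-0.011,-0.165,0],"angular": [0,0,0],"gripper": 0},
  {"travel": [-0.011,-0.165,0],"angular": [0,0,0],"gripper": 0},
])

```text
t: 21.0
tool_pos: [0.418, 0.0832, 0.2545]
tool_rot: [2.032, 2.396, 0.002]
contact_force: [-1.1, 0.4, -2.2]
opening: 0.0491
grip_force: 52.3
```

Run:
```python
from h import *
np.set_printoptions(precision=4,suppress=True)
s=cam('scene');w=cam('wrist');o=ctrl.get_obs();print(o['t'],o['tool_pos'],o['tool_rot'],o['opening'])
x,y,z=o['tool_pos'];z-=.053;th=np.linspace(0,6.28,200)
R=[[x+.025*np.cos(a),y+.025*np.sin(a),z] for a in th]
q=proj(w,R);print('w',q.min(0),q.max(0));q=proj(s,R);print('s',q.min(0),q.max(0))
# white-pot mask extents near the predicted base
for n,d in(('s',s),('w',w)):
    q=proj(d,R);c=q.mean(0);g=d['img'].astype(int)
    r=int(c[1]);row=g[r,int(q[:,0].min())-12:int(q[:,0].max())+12];print(n,r,int(q[:,0].min())-12,[int(p.mean()) for p in row])
    col=g[int(q[:,1].min())-12:int(q[:,1].max())+12,int(c[0])];print('col',int(q[:,1].min())-12,[int(p.mean()) for p in col])
```

```text
21.1 [0.418  0.0839 0.2543] [2.0294 2.3981 0.0009] 0.04885657785728976
w [282.7866 192.6254] [351.3847 256.5684]
s [391.3988 119.4811] [409.9648 127.1934]
s 123 379 [128, 127, 127, 127, 127, 127, 127, 127, 127, 124, 108, 67, 61, 61, 66, 88, 111, 121, 125, 127, 130, 130, 131, 133, 133, 132, 133, 133, 132, 130, 128, 124, 115, 125, 128, 126, 128, 127, 128, 127, 127, 127]
col 107 [127, 128, 128, 128, 129, 130, 129, 130, 129, 130, 130, 129, 130, 129, 131, 130, 130, 129, 116, 83, 58, 56, 55, 52, 53, 53, 54, 57, 56, 55, 55, 55]
w 225 270 [93, 46, 71, 67, 50, 43, 45, 53, 44, 59, 70, 83, 79, 82, 81, 81, 84, 77, 82, 88, 84, 86, 86, 82, 87, 81, 90, 86, 85, 85, 84, 85, 81, 84, 87, 85, 87, 85, 84, 88, 88, 86, 84, 87, 84, 86, 86, 84, 85, 88, 86, 87, 87, 83, 87, 87, 87, 85, 86, 85, 87, 81, 83, 85, 81, 84, 87, 82, 83, 85, 84, 85, 82, 80, 84, 85, 81, 79, 78, 74, 149, 182, 32, 21, 28, 26, 27, 24, 30, 32, 29, 31, 21]
col 180 [114, 112, 109, 112, 108, 111, 105, 110, 106, 111, 114, 110, 112, 103, 85, 74, 79, 80, 88, 85, 84, 86, 87, 84, 89, 88, 92, 83, 85, 89, 87, 88, 82, 85, 87, 86, 87, 86, 81, 84, 84, 84, 84, 84, 83, 84, 86, 91, 85, 85, 85, 87, 89, 89, 77, 54, 44, 63, 81, 93, 85, 88, 81, 80, 82, 83, 81, 83, 85, 90, 96, 93, 98, 102, 108, 109, 116, 95, 53, 31, 32, 45, 35, 36, 43, 42, 51, 48]
```

Emit:
step_arm([
  {"travel": [0.001,0,-0.06],"angular": [0,0,0],"gripper": 0},
  {"travel": [0.001,0,-0.12],"angular": [0,0,0],"gripper": 0},
  {"travel": [0.001,0,-0.17],"angular": [0,0,0],"gripper": 0},
  {"travel": [0.001,0,-0.21],"angular": [0,0,0],"gripper": 0},
  {"travel": [0.001,0,-0.24],"angular": [0,0,0],"gripper": 0},
  {"travel": [0.001,0,-0.26],"angular": [0,0,0],"gripper": 0},
  {"travel": [0.001,0,-0.275],"angular": [0,0,0],"gripper": 0},
  {"travel": [0.001,0,-0.288],"angular": [0,0,0],"gripper": 0},
  {"travel": [0.001,0,-0.288],"angular": [0,0,0],"gripper": 0},
])

```text
t: 22.0
tool_pos: [0.4182, 0.0834, 0.0807]
tool_rot: [-2.03, -2.397, 0.001]
contact_force: [0.5, 0.8, -1.4]
opening: 0.0489
grip_force: 52.3
```

Emit:
step_arm([
  {"travel": [0,0,-0.01],"angular": [0,0,0],"gripper": 0},
  {"travel": [0,0,-0.02],"angular": [0,0,0],"gripper": 0},
  {"travel": [0,0,-0.028],"angular": [0,0,0],"gripper": 0},
  {"travel": [0,0,-0.033],"angular": [0,0,0],"gripper": 0},
  {"travel": [0,0,-0.033],"angular": [0,0,0],"gripper": 0},
])

```text
t: 22.5
tool_pos: [0.4193, 0.0832, 0.0622]
tool_rot: [2.03, 2.396, 0.001]
contact_force: [-2.3, -0.3, 2.0]
opening: 0.0488
grip_force: 54.0
```

Emit:
step_arm([
  {"travel": [0,0,0],"angular": [0,0,0],"gripper": 0.62},
  {"travel": [0,0,0],"angular": [0,0,0],"gripper": 0.68},
  {"travel": [0,0,0],"angular": [0,0,0],"gripper": 0.7},
  {"travel": [0,0,0],"angular": [0,0,0],"gripper": 0.7},
  {"travel": [0,0,0.03],"angular": [0,0,0],"gripper": 0.7},
  {"travel": [0,0,0.08],"angular": [0,0,0],"gripper": 0.7},
  {"travel": [0,0,0.15],"angular": [0,0,0],"gripper": 0.7},
  {"travel": [0,0,0.23],"angular": [0,0,0],"gripper": 0.7},
  {"travel": [0,0,0.31],"angular": [0,0,0],"gripper": 0.7},
  {"travel": [0,0,0.33],"angular": [0,0,0],"gripper": 0.7},
])

```text
t: 23.5
tool_pos: [0.4209, 0.0833, 0.2659]
tool_rot: [2.026, 2.391, 0.011]
contact_force: [1.0, 0.4, 0.7]
opening: 0.0598
grip_force: 0.0
```

Emit:
step_arm([
  {"travel": [0,0.4,0],"angular": [0,0,0],"gripper": 0.7},
  {"travel": [0,0.4,0],"angular": [0,0,0],"gripper": 0.7},
  {"travel": [0,0.4,0],"angular": [0,0,0],"gripper": 0.7},
  {"travel": [0,0.4,0],"angular": [0,0,0],"gripper": 0.7},
  {"travel": [0,0.4,0],"angular": [0,0,0],"gripper": 0.7},
  {"travel": [0,0.4,0],"angular": [0,0,0],"gripper": 0.7},
])

```text
t: 24.1
tool_pos: [0.4173, 0.3267, 0.2575]
tool_rot: [-2.023, -2.401, 0.003]
contact_force: [-0.4, -0.8, -0.5]
opening: 0.0596
grip_force: 0.0
```

Run:
```python
from h import *
s=cam('scene');t=cam('top');o=ctrl.get_obs();print(o['t'],o['tool_pos'])
im=np.hstack([cv2.resize(s['img'][60:220,260:450],(475,400)),cv2.resize(t['img'][110:250,340:450],(314,400))])
cv2.imwrite('pics/m9.png',im[:,:,::-1])
```

```text
24.2 [0.4178398  0.32354752 0.25788146]
```

View pics/m9.png

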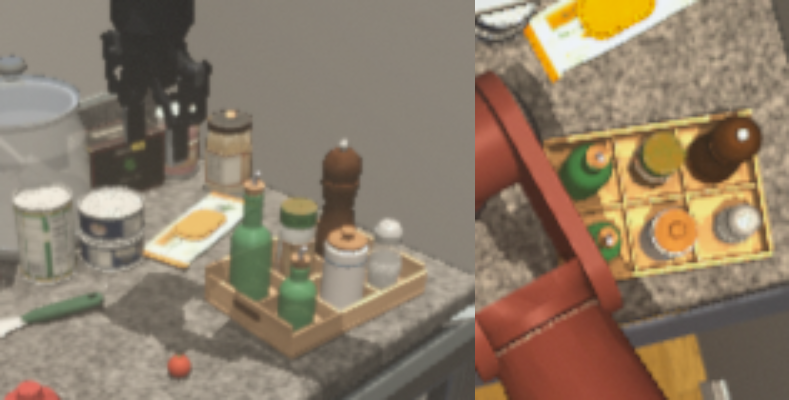

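All six stand upright in their compartments: oil (250,240), vinegar (297,290), spice (298,230), pot (346,265), mill (341,195) and salt (386,255). The arm is clear, and the tomato and timer are untouched.

```bash
python3 -c "
from station import ctrl
print(ctrl.finish_job())"
```

```text
the job is handed in; nothing more can be done
None
```

The caddy is made up and handed in at about 24 s: the mill is behind the salt, the oil behind the vinegar, the spice jar between them in the back row, and the mustard pot in front of it, all upright and released in the last pictures.

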